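# Clamp a cast-iron coupon in the marking fixture

## Robot

A 6-joint arm with a two-finger parallel gripper is mounted at the origin on a cart in front of the work surface, level with it; the furniture and walls round the work are solid. World frame = base frame: x ahead of the robot, y to its left, z up, the work surface at z = 0. Lengths are in mm, angles in rad, forces in N, time in s.
With the tool pointing down it reaches from about 300 to 775 mm from the base axis. Payload 14.6 kg.
Tool frame: the origin (TCP) lies on the centre line of the jaws, within the pads' length; the fingertips stand ahead of it and the grasp point (between the pads) is the TCP (manip.tip_reach is the z of the fingertips in the tool frame, in mm); z points along the fingers, y is the direction in which the jaws open and shut (so a half turn about z gives the same grasp; the last joint's range is limited). The gripper opens to 94 mm and grips with 3 to 60 N. Pads are 16 mm wide; open, the fingers measure 119 mm over their backs; the gripper's body (75 mm by 177 mm) begins 78 mm behind the grasp point.
Start: joints at [1.124, 0.3, 1.521, -0, 1.321, -0.067], TCP at [203.901, 510.797, 224.446] pointing down, gripper open.
Joint ranges: [-3.03, 3.03], [-0.79, 2.21], [0.23, 2.52], [-1.04, 4.18], [0, 3.07], [-2.55, 2.55]. Speed limits (rad/s): [2.22, 2.22, 2.57, 3.14, 3.14, 3.14].

## Interface

Orientations are given as [roll, pitch, yaw] about the fixed x, y, z axes, in that order (R = Rz(yaw) Ry(pitch) Rx(roll)).
In Python, from cell import manip, camera, search_frame, masks_of, tip_of gives the robot as it stands.
- The arm moves only by the tool send_rows, never from a script. Its argument "plan" is a list of rows, each an object with "travel": the shift along the tool's x, y, z in mm, a list of three; "delta_rot": the turn, a rotation vector about the tool's x, y, z in degrees, a list of three; "fingers": the gripper's target within -1 to 1 (shut at 1, half-way at 0, fully open at -1). In form: [{"travel": [dx, dy, dz], "delta_rot": [wx, wy, wz], "fingers": fingers}, ...]. A call has 1 to 20 rows; each row shifts and turns the commanded pose from where the row before left it, along the tool's axes as they then stand; what a row does not reach is not made up. A row lasts 1/8 s, in which the tool goes at most 62.5 mm and 10.7 degrees, less where a joint would pass 70% of its speed; a pose out of reach is approached as far as the arm can. A call is refused whole if a number of a shift passes 62.5 or a number of a turn 10.7, either way. A call with a gripper value outside its range is refused whole. The fingers move at their own pace and stop on an object; "grip_force" is the grip in N (left out, the last holds). Time passes only in rows, so rows that do not move let the fingers close. It gives the time, the measured TCP pose, the force and the opening at its end, in the units of the state.
- manip.read_state(): the state, without advancing time (a new reading comes with each control period).
- camera(name): name is "scene" or "side" or "wrist"; returns a dict with "color" (480x640x3 uint8, red, green, blue), "z_map" (480x640 float32, mm along the optical axis (not along the pixel's ray), 0 where there is no reading), "fov_y" (degrees; the focal length in pixels is half the picture's height over the tangent of half this angle, whatever the lens; pixels are square), "cx", "cy" (the principal point, pixels), "k1" (the pictures are not rectified: a ray, as slopes to the right and down, at radius r is drawn at 1 + k1 r^2 times it, then the intrinsics apply), "world_from_camera" (4x4, takes a point from camera to world coordinates); the wrist camera has in their place "tool_from_camera" (4x4, takes a point from camera to tool coordinates, whose origin is the TCP and whose axes are the flange's). Camera axes: x right, y up, looking along -z (the intrinsics and any distortion apply to the point x, -y, -z); pixel columns grow to the right and rows downward; lengths in mm; the calibration is good to about 2 mm. A picture is of the moment at which its call begins: read the wrist's pose just before it.
- manip.sign_off(): hands the job in, once; it reports no verdict.
Trained networks look in the newest picture that a camera, given by its name, has taken for a name from the list of things; names that differ only in an ending like _2 or _b are one class to them, and where a whole thing is asked for, a point or a joint stands for the part that bears it (a point fixed in the world has none). Each returns a list of dicts, best first, with "confidence" (0 to 1); they miss things now and then, are a little off and sometimes report something else, mostly with a low value. They report only what shows in the picture. A call takes as long as a camera call. They do not tell look-alikes from the thing itself.
- search_frame(name, camera): "at" ([x, y, z] in mm, in the coordinates of the camera as it stood for that picture, good to about 4 mm: the middle of the surface that is visible of it).
- masks_of(name, camera): "region" (480x640 bool, what is visible of it).
- tip_of(name, camera): "at" ([x, y, z] in mm, in the coordinates of the camera as it stood for that picture, good to about 4 mm: a listed point, or the origin of a listed thing).
The state is a dict: "clock": time; "joints": joint angles; "qd": joint speeds; "effort": joint torques, N m; "eef_pos": TCP position; "eef_rot": TCP orientation; "wrist_force": force on the tool from outside, world axes, zero at the start; "moment": the same for the moment, N m; "finger_gap": finger opening in mm.
Only numpy, scipy, OpenCV 4.12 (cv2) and the standard library are available. Lean on these libraries where they do the work, as an engineer would, in place of code of your own. Each camera call takes 0.05 s, during which the arm holds its last target. There are 200 camera calls.

## Task

Set up the long cast-iron coupon for marking. Lay it sawn face up on the plate of the toggle-clamp fixture and, while the clamp is still open, press it gently home into the corner of the locating pins, so that its long side bears on both side pins and at the same time its end on the end pin. Then push the clamp handle over its dead point to its stop, without forcing it or gripping it hard, so that the pad still holds the coupon firmly in its seat when you let go; leave the other loose things on the worktop where they are.

Things in the scene. Friction and masses are not known exactly. Their poses are not given: they have to be found in the camera images.
- coupon: The part to clamp: plain grey cast-iron bar, 18 mm wide (its x) x 45 mm long (its y) x 16 mm high, about 0.1 kg, bright sawn face up. Origin: centre of its underside; z up. It lies loose on the worktop on the robot's right of the fixture. Not to be confused with the shorter, taller iron block near it.
- fixture: Marking fixture, fixed to the worktop: grey metal plate, x -110 to +118 mm, 92 mm wide (y), top face 15 mm above the worktop, with a steel toggle clamp over the line y = 0. Origin: on the worktop under the plate; x runs from the handle end to the part end. Bracket: x -96 to +2 mm, 80 mm high. Open arm: upright at x = -12, 130 mm high, pad reaching to x = +16; the plate ahead is clear above.
- seat (a point): Where the middle of the coupon's underside is when fully home: on the plate's top, at fixture x = 80, y = 0, z = 15 mm. Axes as the fixture. The seated coupon's length lies along the fixture's x, either way round.
- side_pins: Two fixed upright steel pins, 6 mm in diameter, 5 mm proud of the plate, centred at seat x = -14 and +14, y = +12 mm: the coupon's long side is pushed to the fixture's +y against them (hold or push it by its upper part, above the pins). The pins bend: 2 to 8 N is enough, never more than 20 N. Friction of the coupon on pins and plate: 0.5 to 0.75. Origin: as the fixture's.
- end_pin: One fixed upright steel pin, 6 mm in diameter, 5 mm proud of the plate, centred at seat x = -25.5, y = 0 mm: the coupon's end is pushed to the fixture's -x against it. 2 to 8 N is enough, never more than 20 N. Origin: as the fixture's.
- clamp_handle (a joint): Angle of the clamp handle, rad: 0 at the start (open: the lever leans 22 degrees past upright towards the part). It grows as the handle is pushed back, towards the fixture's -x. The pad meets the coupon at about 0.85, the dead point is at 1.10, the stop at 1.124 (lever leaning back, 48 degrees above level). Let go before the dead point it springs open; past it, it goes to the stop and stays.
- press_point (a point): Point on the axis of the handle's grip, 85 mm from the handle's pivot, where the handle is pushed or pinched. It moves in a circle about handle_pivot in the fixture's x-z plane: 149 mm above the worktop when open, 133 mm at the stop. Its x points along the lever, outwards.
- handle_pivot (a point): Axis of the handle's hinge, at fixture x = -86, y = 0, z = 70 mm; it lies along the fixture's y.
- handle_grip: Grey plastic sleeve on the handle, 15 mm thick, 44 to 111 mm from the pivot (its free end); origin at its inner end, x along the lever outwards. Pushed level 65 mm above the pivot it takes 1 N at first, with the pad on the coupon up to 13 N (near 1.0 rad), none at the dead point; at the stop it is rigid. The fingers' load on it (a pinch counts on both sides) must stay below 50 N.
- pad: Black rubber pad, 15 mm in diameter, at the end of the clamp arm on a sprung spindle; origin: middle of its face. It comes straight down on the seated coupon 10 mm behind its middle (seat x = -10 mm) and, with the clamp past its dead point, presses it with about 30 N.
- block: A bystander: shorter, taller cast-iron block, 22 x 30 x 24 mm, loose; to be left alone. Origin: centre of its underside.
- mount: A bystander: round resin-mounted specimen, 38 mm in diameter, 20 mm high, loose on the worktop, on the robot's side of the work; to be left alone. Origin: centre of its underside.
- lens_can: A bystander: small upright canister with a ribbed black cap, 38 mm in diameter, 54 mm high, loose on the far left; to be left alone. Origin: centre of its underside.
- slide_box: A bystander: small box of slides, 30 x 82 x 36 mm, loose behind the coupons; to be left alone. Origin: centre of its underside.
Not all that is in view belongs to the job. Leave any orange look-alike of the coupon alone.

How it is judged:
By the outcome, as a careful person would: the job done as asked, in the order asked, and still so for the second after the job is handed in, with the robot touching nothing.
It also fails if it takes over 64 s, if anything falls off the work surface, if the arm or the gripper's body presses on something with over 40 N, if the wrist force passes 120 N, or if a joint passes its speed limit or range.

## Working session

There is one attempt and no reset: what is moved stays moved. The work goes in short steps, Python scripts to look and compute and a tool call to move; the robot and the scene stay as the last step left them, time stands still between calls to the robot, and variables do not carry over. Pictures are saved under pics/ and viewed, about 8 in all and at most 12, crops included, and the job is handed in when it is done.

Besides the shell and the picture viewer there is one more tool, called as name(argument=value, ...), one argument or row to a line, values as JSON. send_rows: Moves the arm, as the interface text tells. Its arguments: {"type":"object","properties":{"plan":{"type":"array"},"grip_force":{"type":"number"}},"required":["plan"]}

```bash
ls; mkdir -p pics; cat > h.py <<'E'
import numpy as np, cv2
from cell import manip, camera, search_frame, masks_of, tip_of
from scipy.spatial.transform import Rotation as Ro
def tool():
    s=manip.read_state(); T=np.eye(4); T[:3,:3]=Ro.from_euler('xyz',s['eef_rot']).as_matrix(); T[:3,3]=s['eef_pos']; return T
def shot(n):
    T=tool(); c=camera(n); c['W']=c['world_from_camera'] if n!='wrist' else T@np.array(c['tool_from_camera']); c['W']=np.array(c['W']); 
    c['f']=240/np.tan(np.radians(c['fov_y'])/2); return c
def cloud(c):
    v,u=np.mgrid[:480,:640].astype(float); x=(u-c['cx'])/c['f']; y=(v-c['cy'])/c['f']; xd,yd=x.copy(),y.copy()
    for _ in range(8):
        k=1+c['k1']*(x*x+y*y); x,y=xd/k,yd/k
    z=c['z_map']; P=np.stack([x*z,-y*z,-z],-1)@c['W'][:3,:3].T+c['W'][:3,3]; P[z==0]=np.nan; return P
def w(c,p): return c['W'][:3,:3]@np.array(p)+c['W'][:3,3]
def proj(c,p):
    q=np.linalg.inv(c['W'])@np.append(p,1); x,y=q[0]/-q[2],-q[1]/-q[2]; k=1+c['k1']*(x*x+y*y); return np.array([x*k*c['f']+c['cx'],y*k*c['f']+c['cy']])
def save(c,n): cv2.imwrite('pics/'+n,c['color'][:,:,::-1])
E
python3 - <<'E'
from h import *
print(manip.read_state(), manip.tip_reach)
for n in ['scene','side']:
    c=shot(n); save(c,n+'1.png'); print(n,c['W'][:3,3],c['f'])
    for o in ['coupon','fixture','side_pins','end_pin','handle_grip','pad','block','mount','lens_can','slide_box']:
        print(o,[(w(c,d['at']).round(),proj(c,w(c,d['at'])).round(),round(d['confidence'],2)) for d in search_frame(o,n)])
    for o in ['seat','handle_pivot','press_point','fixture','coupon']:
        print('tip',o,[(w(c,d['at']).round(),round(d['confidence'],2)) for d in tip_of(o,n)])
E
cd pics; python3 -c "
import cv2,numpy as np
"
```

```text
pics
{'clock': 0.0, 'joints': array([ 1.12436424e+00,  3.00489370e-01,  1.52160650e+00, -1.10952003e-06,
        1.32070945e+00, -6.65731966e-02]), 'qd': array([-0.00010462, -0.0003424 ,  0.00211021, -0.0012695 , -0.00055681,
       -0.00126106]), 'effort': array([-3.03644221e-03, -5.31812239e+01, -3.52721035e+01,  7.08875502e-02,
        2.44569022e-02, -7.80450205e-05]), 'eef_pos': array([203.81366937, 510.56922688, 223.86554686]), 'eef_rot': array([-3.14038260e+00, -7.95994835e-05,  2.76173399e+00]), 'wrist_force': array([ 0.05961628, -0.07528994, -0.32431349]), 'moment': array([-0.01540822, -0.00822979, -0.00590153]), 'finger_gap': 93.96905279577682} 19.0
scene [-324.65792764  538.18764528  730.43800387] 563.1790841717294
coupon [(array([ 647., -245.,   29.]), array([362., 236.]), 0.64), (array([ 551., -265.,   17.]), array([393., 253.]), 0.63), (array([ 515., -197.,   15.]), array([381., 269.]), 0.59), (array([ 414., -223.,   18.]), array([419., 284.]), 0.54)]
fixture [(array([519.,  31.,  15.]), array([298., 302.]), 0.93)]
side_pins []
end_pin []
handle_grip [(array([516.,  68.
[... 1358 characters left out ...]
, 114.]), array([315., 235.]), 0.54)]
block [(array([ 458., -311.,   26.]), array([317., 387.]), 0.85)]
mount [(array([ 363., -125.,   23.]), array([240., 319.]), 0.75)]
lens_can [(array([706., 227.,  39.]), array([362., 215.]), 0.88)]
slide_box [(array([ 647., -273.,   32.]), array([426., 348.]), 0.7)]
tip seat [(array([535., -70.,  19.]), 0.94), (array([712., 242.,   3.]), 0.33)]
tip handle_pivot [(array([517.,  94.,  73.]), 0.74)]
tip press_point [(array([518.,  62., 149.]), 0.67)]
tip fixture [(array([526.,   8.,   0.]), 0.79)]
tip coupon [(array([ 559., -274.,   -2.]), 0.9), (array([ 520., -200.,   -2.]), 0.75), (array([ 414., -238.,    2.]), 0.73), (array([ 618., -164.,    3.]), 0.64)]
```

```bash
python3 - <<'E'
import cv2,numpy as np
a=cv2.imread('pics/side1.png')[170:420,180:480]; b=cv2.imread('pics/scene1.png')[180:360,140:460]
a=cv2.resize(a,None,fx=2,fy=2,interpolation=3)[:, :]; b=cv2.resize(b,(600,338))
cv2.imwrite('pics/a1.png',cv2.resize(np.vstack([a]),(720,600))); cv2.imwrite('pics/b1.png',cv2.resize(b,(800,450)))
E
```

```text
(no output)
```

View pics/a1.png

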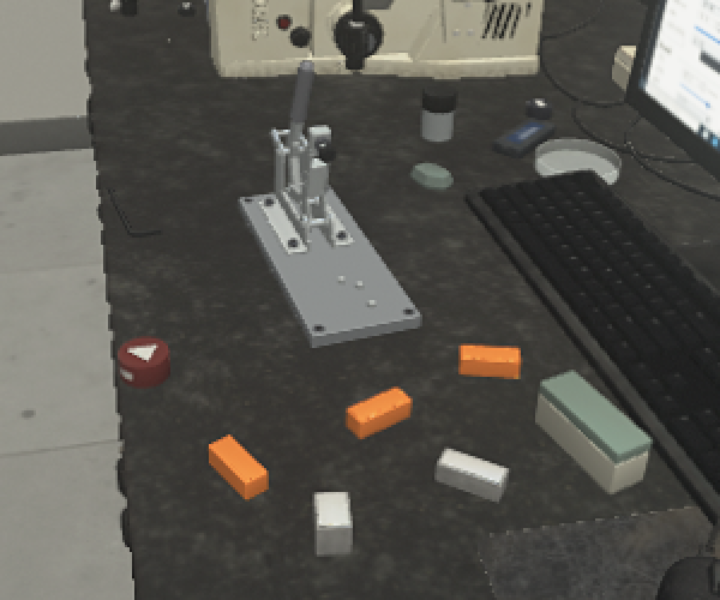

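View pics/b1.png

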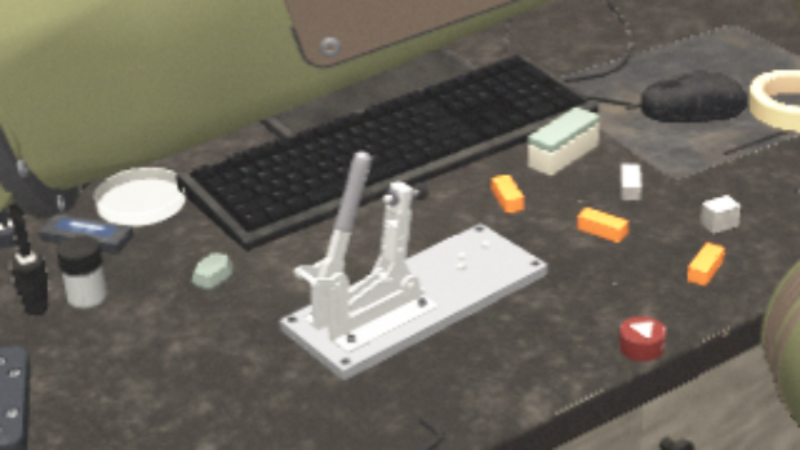

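Candidates for the coupon in the side picture are the long grey bar (374,364), the short tall grey block (317,387), and three orange look-alikes at (278,364), (339,340) and (385,319). I choose the grey bar at (374,364). Next I'll go and look at it closely with the wrist camera.

```bash
cat >> h.py <<'E'
def go(p,yaw=None):
    """travel (tool axes) to world point, and tool-z turn (deg) to bring yaw"""
    T=tool(); print('travel',(T[:3,:3].T@(np.array(p)-T[:3,3])).round(1), 'pose',T[:3,3].round(1), np.degrees(manip.read_state()['eef_rot']).round(2))
    if yaw is not None: R=Ro.from_euler('xyz',[np.pi,0,np.radians(yaw)]).as_matrix(); print('rotvec',np.degrees(Ro.from_matrix(T[:3,:3].T@R).as_rotvec()).round(2))
E
python3 - <<'E'
from h import *
go([530,-200,340],90); go([530,-200,340],-90+180)
c=shot('wrist'); print(c['tool_from_camera'],c['fov_y'])
for n,o in [('side','coupon'),('side','fixture'),('scene','coupon'),('scene','fixture')]:
    c=shot(n); P=cloud(c)
    for d in masks_of(o,n):
        q=P[d['region']]; q=q[~np.isnan(q).any(1)]
        zt=np.percentile(q[:,2],80) if o=='coupon' else 15; t=q[abs(q[:,2]-zt)<5]
        r=cv2.minAreaRect(t[:,:2].astype(np.float32)); print(n,o,r,zt,len(t), c['color'][d['region']].mean(0).round(), round(d['confidence'],2))
E
```

```text
travel [-566.4 -539.3 -115.5] pose [203.9 510.8 224.4] [-180.      0.    158.24]
rotvec [-0.    0.   68.24]
travel [-566.4 -539.3 -115.5] pose [203.9 510.8 224.4] [-180.      0.    158.24]
rotvec [-0.    0.   68.24]
[[ 6.84501452e-04  9.57471944e-01  2.88525577e-01  8.41042436e+01]
 [ 9.99999695e-01 -5.47096317e-04 -5.56872189e-04 -8.84809985e-01]
 [-3.75338217e-04  2.88525870e-01 -9.57472027e-01 -1.60388255e+02]
 [ 0.00000000e+00  0.00000000e+00  0.00000000e+00  1.00000000e+00]] 62.18806733954561
side coupon ((562.3505249023438, -275.9792785644531), (20.102222442626953, 45.908782958984375), 48.66450881958008) 17.847056046481157 280 [153. 152. 145.] 0.97
side coupon ((414.3047180175781, -236.0216827392578), (19.828737258911133, 45.65175247192383), 25.407495498657227) 18.223657491359926 281 [200. 118.  60.] 0.94
side coupon ((520.090087890625, -204.0189971923828), (44.76960754394531, 19.706012725830078), 22.5703125) 17.142743667151297 229 [198. 117.  60.] 0.83
side coupon ((617.1077270507812, -165.5152587890625), (21.29165267944336, 43.1409912109375), 75.72811126708984) 17.266247438791062 182 [203. 119.  60.] 0.7
side fixture ((526.623779296875, 1.6687088012695312), (93.38204193115234, 230.6932373046875), 5.452943801879883) 15 2309 [129. 131. 130.] 0.77
scene coupon ((519.6630859375, -199.23550415039062), (46.0532112121582, 20.54698944091797), 19.665491104125977) 17.152996719992053 107 [245. 178.  90.] 0.67
scene coupon ((412.60113525390625, -230.9542236328125), (17.541088104248047, 42.67700958251953), 30.26586151123047) 18.00769307566004 86 [252. 201. 101.] 0.65
scene coupon ((561.6986694335938, -269.9024353027344), (17.28495216369629, 40.05294418334961), 49.099491119384766) 17.850217271189194 67 [215. 212. 207.] 0.43
scene fixture ((525.4898681640625, 5.261482238769531), (98.0328598022461, 229.89794921875), 4.90787935256958) 15 1961 [207. 205. 202.] 0.77
```

```bash
python3 - <<'E'
from h import *
go([562,-273,300],138.8)
E
```

```text
travel [-623.1 -595.2  -75.6] pose [203.9 510.8 224.5] [180.     0.   158.24]
rotvec [ 0.    0.   19.44]
```

send_rows(
  plan=[
    {"travel":[0,0,-38],"delta_rot":[0,0,0],"fingers":-1},
    {"travel":[-20,-19,-37.6],"delta_rot":[0,0,0],"fingers":-1},
    {"travel":[-40,-38.5,0],"delta_rot":[0,0,0],"fingers":-1},
    {"travel":[-40,-38.5,0],"delta_rot":[0,0,0],"fingers":-1},
    {"travel":[-40,-38.5,0],"delta_rot":[0,0,0],"fingers":-1},
    {"travel":[-40,-38.5,0],"delta_rot":[0,0,0],"fingers":-1},
    {"travel":[-40,-38.5,0],"delta_rot":[0,0,0],"fingers":-1},
    {"travel":[-40,-38.5,0],"delta_rot":[0,0,0],"fingers":-1},
    {"travel":[-40,-38.5,0],"delta_rot":[0,0,0],"fingers":-1},
    {"travel":[-40,-38.5,0],"delta_rot":[0,0,0],"fingers":-1},
    {"travel":[-40,-38.5,0],"delta_rot":[0,0,0],"fingers":-1},
    {"travel":[-40,-38.5,0],"delta_rot":[0,0,0],"fingers":-1},
    {"travel":[-40,-38.5,0],"delta_rot":[0,0,0],"fingers":-1},
    {"travel":[-40,-38.5,0],"delta_rot":[0,0,0],"fingers":-1},
    {"travel":[-40,-38.5,0],"delta_rot":[0,0,0],"fingers":-1},
    {"travel":[-40,-38.5,0],"delta_rot":[0,0,0],"fingers":-1},
    {"travel":[-40,-38.5,0],"delta_rot":[0,0,6.5],"fingers":-1},
    {"travel":[0,0,0],"delta_rot":[0,0,6.5],"fingers":-1},
    {"travel":[0,0,0],"delta_rot":[0,0,6.4],"fingers":-1},
    {"travel":[0,0,0],"delta_rot":[0,0,0],"fingers":-1},
  ],
  grip_force=10,
)

```text
clock: 4.55
eef_pos: [558.6, -273.1, 299.9]
eef_rot: [-3.142, -0.0, 2.424]
wrist_force: [-0.4, 0.1, -0.1]
finger_gap: 94.2
```

```bash
cat > look.py <<'E'
from h import *
import sys
c=shot('wrist'); save(c,sys.argv[1]+'.png'); P=cloud(c); np.save('P.npy',P)
for o in ['coupon','block']:
  for d in masks_of(o,'wrist'):
    m=d['region']; q=P[m]; q=q[~np.isnan(q).any(1)]; zt=np.median(q[:,2]); t=q[abs(q[:,2]-zt)<4]
    hi=c['color'][m].mean(0).round(); v,u=np.nonzero(m)
    r=cv2.minAreaRect(t[:,:2].astype(np.float32)); print(o,r,zt.round(1),len(t),hi,u.mean().round(),v.mean().round(),round(d['confidence'],2))
go([562,-273,200])
for o in ['seat','fixture']: print(o,[(w(c,d['at']).round(1),round(d['confidence'],2)) for d in tip_of(o,'wrist')])
E
python3 look.py w1
```

```text
coupon ((617.9431762695312, -165.7309112548828), (18.721912384033203, 45.23488235473633), 71.33863067626953) 16.2 666 [243. 194.  79.] 417.0 171.0 0.97
coupon ((414.8475036621094, -237.13677978515625), (18.66196632385254, 44.74025344848633), 25.567462921142578) 16.2 791 [245. 198.  80.] 248.0 71.0 0.95
coupon ((563.2357177734375, -277.1561279296875), (16.071680068969727, 43.77437210083008), 49.19388961791992) 16.5 561 [245. 245. 244.] 311.0 199.0 0.81
coupon ((520.2880859375, -203.9534912109375), (45.06373596191406, 18.032285690307617), 21.00613021850586) 16.4 693 [255. 211.  84.] 336.0 127.0 0.68
block ((462.6759948730469, -301.7838134765625), (29.943347930908203, 22.425565719604492), 80.51542663574219) 24.1 566 [229. 228. 226.] 234.0 147.0 0.7
travel [ -2.6   2.2 100.1] pose [ 558.6 -272.9  300.1] [1.8000e+02 1.0000e-02 1.3898e+02]
seat [(array([535.5, -74. ,   9.8]), 0.69)]
fixture []
```

```bash
python3 - <<'E'
from h import *
a=cv2.imread('pics/w1.png')[30:300,150:510]; cv2.imwrite('pics/w1c.png',cv2.resize(a,None,fx=2,fy=2,interpolation=2))
go([563.2,-277,140],139.2)
E
```

```text
travel [-6.100e+00 -1.000e-01  1.602e+02] pose [ 558.6 -272.9  300.2] [1.8000e+02 1.0000e-02 1.3893e+02]
rotvec [ 0.    0.01 -0.27]
```

View pics/w1c.png

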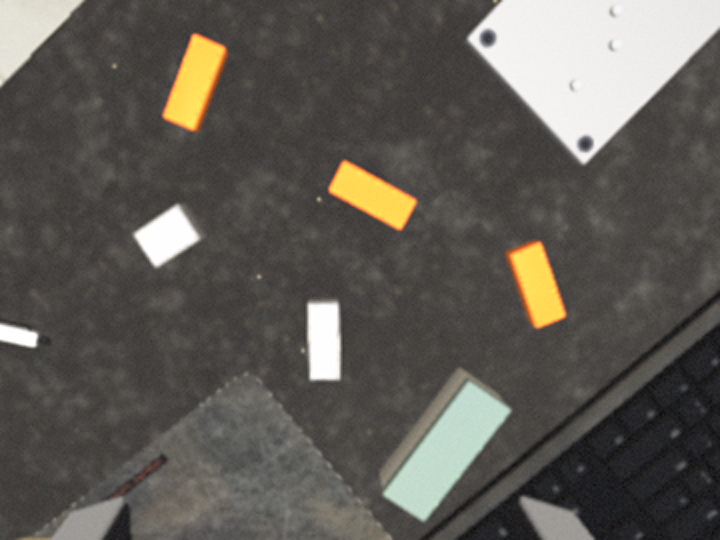

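send_rows(
  plan=[
    {"travel":[-2,0,45],"delta_rot":[0,0,0],"fingers":0},
    {"travel":[-2,0,50],"delta_rot":[0,0,0],"fingers":0},
    {"travel":[-2,0,50],"delta_rot":[0,0,0],"fingers":0},
    {"travel":[0,0,30],"delta_rot":[0,0,0],"fingers":0},
    {"travel":[0,0,0],"delta_rot":[0,0,0],"fingers":0},
    {"travel":[0,0,0],"delta_rot":[0,0,0],"fingers":0},
  ],
)

```text
clock: 5.55
eef_pos: [563.7, -277.3, 126.8]
eef_rot: [3.141, 0.002, 2.424]
wrist_force: [-0.0, -0.4, -0.5]
finger_gap: 47.2
```

```bash
python3 look.py w2; python3 - <<'E'
from h import *
a=cv2.imread('pics/w2.png'); P=np.load('P.npy'); g=a.min(2)
m=((P[...,2]>12)&(P[...,2]<20)&(np.hypot(P[...,0]-563,P[...,1]+277)<40)).astype(np.uint8)
t=P[m>0][:,:2]; c=t.mean(0); e=np.linalg.eigh(np.cov(t.T))[1][:,1]; e*=-np.sign(e[0]); print(c,np.degrees(np.arctan2(e[1],e[0])),len(t),cv2.minAreaRect(t.astype(np.float32)),P[m>0][:,2].mean())
go([*c,26],np.degrees(np.arctan2(e[1],e[0])))
E
```

```text
coupon ((618.0118408203125, -165.53956604003906), (18.52255630493164, 45.85890579223633), 72.23446655273438) 16.1 1680 [240. 196.  83.] 480.0 194.0 0.95
coupon ((563.60498046875, -276.8631591796875), (17.89145278930664, 44.821754455566406), 49.570281982421875) 16.3 1517 [236. 235. 233.] 312.0 236.0 0.69
coupon ((520.4313354492188, -204.10223388671875), (45.106422424316406, 17.785015106201172), 21.238618850708008) 16.3 1859 [255. 221.  90.] 351.0 122.0 0.61
coupon ((415.0873107910156, -237.7960968017578), (18.63448143005371, 43.84971237182617), 25.698068618774414) 16.1 2017 [243. 202.  83.] 206.0 32.0 0.6
block ((463.1083679199219, -301.60052490234375), (30.86680030822754, 21.997289657592773), 80.8071060180664) 24.1 1537 [225. 224. 222.] 186.0 155.0 0.93
travel [  3.9   2.2 -73.3] pose [ 563.6 -277.3  126.7] [1.7997e+02 1.4000e-01 1.3885e+02]
seat []
fixture []
[ 562.88440064 -276.06479915] 140.50578793187904 1520 ((563.60498046875, -276.8631591796875), (17.89145278930664, 44.821754455566406), 49.570281982421875) 16.336999936237845
travel [  1.3   0.5 100.1] pose [ 563.4 -277.2  126.1] [1.7998e+02 9.0000e-02 1.3885e+02]
rotvec [ 0.02  0.09 -1.66]
```

send_rows(
  plan=[
    {"travel":[0.6,0.5,40],"delta_rot":[0,0,-0.9],"fingers":0},
    {"travel":[0,0,40],"delta_rot":[0,0,0],"fingers":0.3},
    {"travel":[0,0,14],"delta_rot":[0,0,0],"fingers":0.3},
    {"travel":[0,0,6.5],"delta_rot":[0,0,0],"fingers":0.3},
    {"travel":[0,0,0],"delta_rot":[0,0,0],"fingers":0.5},
    {"travel":[0,0,0],"delta_rot":[0,0,0],"fingers":1},
    {"travel":[0,0,0],"delta_rot":[0,0,0],"fingers":1},
    {"travel":[0,0,0],"delta_rot":[0,0,0],"fingers":1},
    {"travel":[0,0,0],"delta_rot":[0,0,0],"fingers":1},
  ],
  grip_force=15,
)

```text
clock: 6.92
eef_pos: [563.6, -276.5, 25.9]
eef_rot: [3.141, 0.002, 2.439]
wrist_force: [-0.5, 0.5, 6.1]
finger_gap: 18.2
```

```bash
python3 - <<'E'
from h import *
T=tool(); a=np.array([545,-150,150])
go([563,-276.5,150]); go(a,95.2)
E
```

```text
travel [   0.2   -0.3 -124.1] pose [ 563.6 -276.5   25.9] [1.7998e+02 1.1000e-01 1.3974e+02]
travel [  95.7   84.6 -124.3] pose [ 563.6 -276.5   25.9] [1.7998e+02 1.1000e-01 1.3974e+02]
rotvec [ 0.07  0.1  44.54]
```

send_rows(
  plan=[
    {"travel":[0,0,-20],"delta_rot":[0,0,0],"fingers":1},
    {"travel":[0,0,-50],"delta_rot":[0,0,0],"fingers":1},
    {"travel":[0,0,-54],"delta_rot":[0,0,0],"fingers":1},
    {"travel":[32,28,0],"delta_rot":[0,0,0],"fingers":1},
    {"travel":[32,28,0],"delta_rot":[0,0,0],"fingers":1},
    {"travel":[32,28,0],"delta_rot":[0,0,8],"fingers":1},
    {"travel":[0,0,0],"delta_rot":[0.07,0.1,9.5],"fingers":1},
    {"travel":[0,0,0],"delta_rot":[0,0,9.5],"fingers":1},
    {"travel":[0,0,0],"delta_rot":[0,0,9.5],"fingers":1},
    {"travel":[0,0,0],"delta_rot":[0,0,8],"fingers":1},
    {"travel":[0,0,0],"delta_rot":[0,0,0],"fingers":1},
    {"travel":[0,0,0],"delta_rot":[0,0,0],"fingers":1},
  ],
)

```text
clock: 8.43
eef_pos: [544.0, -150.1, 149.2]
eef_rot: [-3.14, -0.001, 1.665]
wrist_force: [0.3, 0.7, -2.1]
finger_gap: 18.1
```

```bash
python3 - <<'E'
from h import *
s=manip.read_state();print(s['wrist_force'],s['finger_gap'])
c=shot('wrist'); save(c,'w3.png'); P=cloud(c); np.savez('w3.npz',P=P,W=c['W'])
for o in ['side_pins','end_pin','fixture','coupon','pad']: print(o,[(w(c,d['at']).round(1),proj(c,w(c,d['at'])).round(),round(d['confidence'],2)) for d in search_frame(o,'wrist')])
for o in ['seat','fixture','handle_pivot','end_pin','coupon']: print('tip',o,[(w(c,d['at']).round(1),round(d['confidence'],2)) for d in tip_of(o,'wrist')])
for d in masks_of('fixture','wrist'):
    q=P[d['region']]; t=q[abs(q[:,2]-15)<3]; r=cv2.minAreaRect(t[:,:2].astype(np.float32)); print(r,cv2.boxPoints(r).round(1),np.median(t[:,2]))
go([0,0,0])
E
```

```text
[ 0.32320974  0.69621964 -2.07078092] 18.06108425219243
side_pins [(array([531.1, -43.5,  17.4]), array([307.,  83.]), 0.26)]
end_pin [(array([533.7, -52.1,  19.3]), array([309.,  96.]), 0.43)]
fixture [(array([529.1, -44.3,  15.2]), array([304.,  84.]), 0.95)]
coupon [(array([ 412.7, -237.9,   21.3]), array([141., 321.]), 0.88), (array([ 621.4, -166.3,   19.5]), array([408., 261.]), 0.86), (array([ 508.7, -205. ,   15.1]), array([261., 292.]), 0.77), (array([ 544.8, -143.9,  142.7]), array([314., 294.]), 0.72)]
pad [(array([532. , -44.2,  14.4]), array([308.,  84.]), 0.6)]
tip seat [(array([530.7, -69.5,  13.3]), 0.73)]
tip fixture [(array([ 5.27e+02,  3.30e+00, -5.00e-01]), 0.78)]
tip handle_pivot []
tip end_pin []
tip coupon [(array([ 544.1, -149.7,  121.1]), 0.87), (array([ 522.4, -204.1,   -2.1]), 0.83), (array([ 413.5, -237.5,    0.9]), 0.61), (array([ 622.5, -166.3,   -0.8]), 0.61)]
((531.443603515625, -50.87922668457031), (92.63911437988281, 122.13935089111328), 5.586223125457764) [[ 479.4    5.4]
 [ 491.3 -116.2]
 [ 583.5 -107.1]
 [ 571.6   14.4]] 15.157478375660958
((375.36883544921875, -113.81623077392578), (15.591015815734863, 37.41816711425781), 11.471736907958984) [[ 364.   -97. ]
 [ 371.4 -133.7]
 [ 386.7 -130.6]
 [ 379.3  -93.9]] 14.988224745473985
travel [ 199.  -527.7  149.8] pose [ 544.  -150.1  148.5] [-1.7989e+02 -5.0000e-02  9.5250e+01]
```

View pics/w3.png

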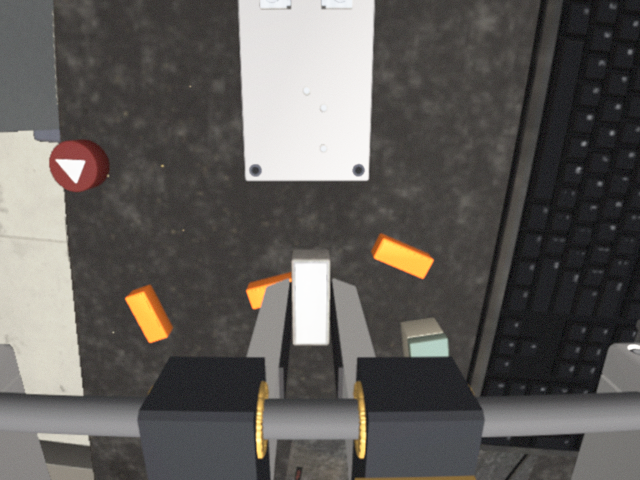

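```bash
cat >> h.py <<'E'
def px2w(c,uv,z):
    u,v=uv; xd,yd=(u-c['cx'])/c['f'],(v-c['cy'])/c['f']; x,y=xd,yd
    for _ in range(10): k=1+c['k1']*(x*x+y*y); x,y=xd/k,yd/k
    d=c['W'][:3,:3]@np.array([x,-y,-1]); o=c['W'][:3,3]; return (o+d*(z-o[2])/d[2])
E
python3 - <<'E'
from h import *
c=shot('wrist'); g=cv2.cvtColor(c['color'],cv2.COLOR_RGB2GRAY).astype(float)
pts=[]
for u,v in [(306,91),(323,108),(323,148)]:
    r=g[v-7:v+8,u-7:u+8]; b=np.median(r); d=np.abs(r-b); d[d<8]=0; vv,uu=np.mgrid[-7:8,-7:8]; print((r-b).round()[4:11,3:12].astype(int)); pts.append((u+(d*uu).sum()/d.sum(), v+(d*vv).sum()/d.sum()))
print(pts); p=[px2w(c,q,19) for q in pts]; print(np.round(p,1))
loc=np.array([[54.5,0],[66,12],[94,12]])   # fixture xy
A=np.array(p)[:,:2]; a0=A.mean(0); l0=loc.mean(0); H=(loc-l0).T@(A-a0); th=np.arctan2(H[0,1]-H[1,0],H[0,0]+H[1,1]); R=np.array([[np.cos(th),-np.sin(th)],[np.sin(th),np.cos(th)]])
print('pins: yaw',np.degrees(th),'origin',a0-R@l0,'seat',a0-R@l0+R@[80,0],'res',(A-((loc-l0)@R.T+a0)).round(2).tolist())
# plate edges
th_=(g>150).astype(np.uint8)
L=[];Rr=[];E=[]
for v in range(20,165,5):
    row=g[v]; 
    for lo,hi,out in [(215,262,L),(355,400,Rr)]:
        gd=np.diff(row[lo:hi]); k=np.argmax(abs(gd)); out.append(px2w(c,(lo+k+.5,v),15)[:2])
for u in range(262,356,5):
    gd=np.diff(g[165:200,u]); k=np.argmin(gd); E.append(px2w(c,(u,165+k+.5),15)[:2])
def line(q):
    vx,vy,x,y=cv2.fitLine(np.float32(q),cv2.DIST_HUBER,0,.1,.1).ravel(); return np.array([vx,vy]),np.array([x,y])
for q in (L,Rr,E): d,x=line(q); print(np.degrees(np.arctan2(d[1],d[0])),x)
# coupon top edges at z
P=cloud(c); m=(P[...,2]>128)&(abs(P[...,2]-139)<8)&(abs(P[...,1]+150)<40)&(abs(P[...,0]-544)<14); t=P[m]; print('coupon z',np.median(t[:,2]),cv2.minAreaRect(t[:,:2].astype(np.float32)))
for v in (262,280,300,320,335):
    for lo,hi in ((282,305),(318,340)):
        print(v,[int(x) for x in g[v,lo:hi]]) if v==300 else None
E
```

```text
[[ -5  -5   0   7   6   8   5   1   0]
 [ -7  -3   5   8   9   8   6   3  -1]
 [ -9  -4   7   8   9  10   8   0  -4]
 [-10  -6   5   9   8   8   4  -3  -9]
 [-12 -10  -2   6   5   5  -2 -11  -8]
 [-11 -20 -16  -2  -3  -4 -15 -25 -10]
 [ -4 -15 -25 -18 -13 -21 -21 -13  -4]]
[[ -3  -8  -6   0   1   1  -1  -2  -1]
 [ -6 -10  -4   3   4   4   2  -2  -3]
 [ -8 -12  -1   5   4   5   4   1  -3]
 [-10 -13  -1   4   5   5   2  -1  -3]
 [-13 -17  -6   3   3   1  -2  -5  -2]
 [ -9 -19 -16  -8  -7  -5  -8  -6   0]
 [ -3 -10  -9 -13 -18 -15  -7  -1   0]]
[[ -5 -15 -16 -10 -11 -13 -11 -10  -2]
 [-16 -16 -10  -4  -1  -1  -3  -8  -7]
 [-23 -18  -5   0   2   1   0  -5  -4]
 [-14 -13  -1   2   2   3   1  -3  -2]
 [ -9 -16  -2   1   1   2   0  -6  -3]
 [ -7 -15 -11  -3  -1  -2  -6  -8  -1]
 [ -1  -8 -13 -14  -9  -7  -9  -4   1]]
[(np.float64(305.91189427312776), np.float64(92.69823788546256)), (np.float64(321.0798319327731), np.float64(109.55042016806723)), (np.float64(321.724537037037), np.float64(147.15972222222223))]
[[531.4 -50.2  19. ]
 [542.9 -60.4  19. ]
 [545.9 -86.1  19. ]]
pins: yaw -84.68363590289553 origin [525.47947453   4.92036769] seat [532.89187213 -74.73549438] res [[0.84, -0.82], [-0.63, -0.69], [-0.21, 1.51]]
-84.51361 [485.60632  -52.759506]
-84.42855 [576.7479  -44.38371]
5.286061 [ 541.6665  -111.07799]
coupon z 138.92662550997755 ((544.8096923828125, -150.23545837402344), (28.055450439453125, 45.42443084716797), 5.200623035430908)
300 [145, 146, 145, 147, 138, 82, 39, 34, 30, 80, 167, 209, 218, 233, 252, 253, 253, 253, 253, 253, 253, 253, 253]
300 [252, 252, 252, 251, 252, 252, 253, 253, 235, 221, 208, 152, 67, 34, 32, 42, 81, 130, 145, 150, 146, 148]
```

```bash
python3 - <<'E'
from h import *
go([531,-78,48],95.4)
c=shot('wrist')
p=[px2w(c,q,20) for q in [(306,90),(323.3,107.2),(323.2,148)]]; print(np.round(p,1))
loc=np.array([[54.5,0],[66,12],[94,12]]); A=np.array(p)[:,:2]; a0=A.mean(0); l0=loc.mean(0); H=(loc-l0).T@(A-a0); th=np.arctan2(H[0,1]-H[1,0],H[0,0]+H[1,1]); R=np.array([[np.cos(th),-np.sin(th)],[np.sin(th),np.cos(th)]])
print(np.degrees(th),'seat',a0-R@l0+R@[80,0],'res',(A-((loc-l0)@R.T+a0)).round(2).tolist())
E
```

```text
travel [ 72.9  -6.2 100.6] pose [ 544.  -150.1  148.6] [-1.7989e+02 -5.0000e-02  9.5250e+01]
rotvec [-0.11 -0.05 -0.15]
[[531.3 -48.5  20. ]
 [544.3 -58.7  20. ]
 [547.  -86.5  20. ]]
-84.43724271537415 seat [533.72929402 -73.79253241] res [[0.04, -0.05], [-0.03, -0.01], [-0.01, 0.06]]
```

send_rows(
  plan=[
    {"travel":[36,-3,0],"delta_rot":[0,0,-0.2],"fingers":1},
    {"travel":[37,-3.2,0],"delta_rot":[-0.1,0,0],"fingers":1},
    {"travel":[0,0,45],"delta_rot":[0,0,0],"fingers":1},
    {"travel":[0,0,40],"delta_rot":[0,0,0],"fingers":1},
    {"travel":[0,0,15],"delta_rot":[0,0,0],"fingers":1},
    {"travel":[0,0,0],"delta_rot":[0,0,0],"fingers":1},
    {"travel":[0,0,0],"delta_rot":[0,0,0],"fingers":1},
    {"travel":[0,0,0],"delta_rot":[0,0,0],"fingers":1},
  ],
)

```text
clock: 10.12
eef_pos: [531.6, -78.1, 49.9]
eef_rot: [3.14, -0.0, 1.666]
wrist_force: [-0.2, -0.3, -1.3]
finger_gap: 18.3
```

send_rows(
  plan=[
    {"travel":[0,0,4],"delta_rot":[0,0,0],"fingers":1},
    {"travel":[0,0,3],"delta_rot":[0,0,0],"fingers":1},
    {"travel":[0,0,1],"delta_rot":[0,0,0],"fingers":1},
    {"travel":[0,0,0],"delta_rot":[0,0,0],"fingers":1},
    {"travel":[0,0,0],"delta_rot":[0,0,0],"fingers":1},
  ],
)

```text
clock: 10.75
eef_pos: [530.9, -77.9, 40.9]
eef_rot: [-3.141, -0.001, 1.666]
wrist_force: [-2.8, 1.3, 5.8]
finger_gap: 17.7
```

send_rows(
  plan=[
    {"travel":[0,0,0],"delta_rot":[0,0,0],"fingers":1},
    {"travel":[0,0,0],"delta_rot":[0,0,0],"fingers":1},
  ],
)

```text
clock: 11.0
eef_pos: [530.9, -77.9, 40.9]
eef_rot: [-3.141, -0.001, 1.666]
wrist_force: [-3.4, 0.2, 5.2]
finger_gap: 17.7
```

```bash
cat > fs.py <<'E'
from h import *
f=[];p=[]
for _ in range(4):
    s=manip.read_state(); f.append(np.r_[s['wrist_force'],s['moment']]); p.append(s['eef_pos']); camera('wrist')
f=np.array(f); p=np.array(p); th=np.radians(-84.5); d=np.array([np.cos(th),np.sin(th)]); n=np.array([-d[1],d[0]])
m=f.mean(0); q=p.mean(0); e=q[:2]-[533.7,-73.8]; print('F',m.round(2),'std',f.std(0).max().round(2),'F_fx',(m[:2]@d).round(2),'F_fy',(m[:2]@n).round(2),'pos',q.round(2),'fx',(e@d).round(2),'fy',(e@n).round(2),s['finger_gap'],s['clock'],np.degrees(s['eef_rot']).round(2))
E
python3 fs.py
```

```text
F [-3.82  0.46  5.42  0.07  0.71 -0.01] std 0.65 F_fx -0.83 F_fy -3.76 pos [530.91 -77.86  40.85] fx 3.77 fy -3.17 17.44165241964835 11.15 [-1.7997e+02 -6.0000e-02  9.5440e+01]
```

send_rows(
  plan=[
    {"travel":[0,0,-0.3],"delta_rot":[0,0,0],"fingers":0.45},
    {"travel":[0,0,0],"delta_rot":[0,0,0],"fingers":0.45},
    {"travel":[0,0,0],"delta_rot":[0,0,0],"fingers":0.45},
  ],
  grip_force=6,
)

```text
clock: 11.58
eef_pos: [531.0, -77.9, 40.8]
eef_rot: [-3.141, -0.001, 1.666]
wrist_force: [-0.2, -0.2, 0.7]
finger_gap: 26.3
```

```bash
python3 fs.py
```

```text
F [ 0.03  0.08  0.13 -0.05  0.07 -0.  ] std 0.48 F_fx -0.08 F_fy 0.04 pos [531.   -77.88  40.86] fx 3.8 fy -3.07 25.969334127268183 11.725 [-1.7998e+02 -5.0000e-02  9.5440e+01]
```

send_rows(
  plan=[
    {"travel":[0,0,0],"delta_rot":[0,0,0],"fingers":1},
    {"travel":[0,0,0],"delta_rot":[0,0,0],"fingers":1},
    {"travel":[0,0,0],"delta_rot":[0,0,0],"fingers":1},
    {"travel":[0,0,0],"delta_rot":[0,0,0],"fingers":1},
  ],
  grip_force=6,
)

```text
clock: 12.28
eef_pos: [531.0, -77.9, 40.9]
eef_rot: [-3.141, -0.001, 1.666]
wrist_force: [0.2, 0.6, -0.9]
finger_gap: 18.1
```

```bash
python3 fs.py
```

```text
F [-0.17  0.08 -0.28 -0.07  0.01 -0.01] std 0.66 F_fx -0.09 F_fy -0.16 pos [531.01 -77.89  40.92] fx 3.81 fy -3.07 17.711207821143383 12.425 [-1.7999e+02 -5.0000e-02  9.5440e+01]
```

send_rows(
  plan=[
    {"travel":[1,1,0],"delta_rot":[0,0,0],"fingers":1},
    {"travel":[1,1,0],"delta_rot":[0,0,0],"fingers":1},
    {"travel":[0,0.5,0],"delta_rot":[0,0,0],"fingers":1},
    {"travel":[0,0,0],"delta_rot":[0,0,0],"fingers":1},
  ],
)

```text
clock: 12.98
eef_pos: [533.3, -75.6, 40.9]
eef_rot: [-3.141, -0.001, 1.666]
wrist_force: [-0.1, 0.6, 1.3]
finger_gap: 17.9
```

```bash
python3 fs.py
```

```text
F [-0.19  0.99  0.31  0.06  0.11 -0.01] std 0.6 F_fx -1.0 F_fy -0.09 pos [533.33 -75.59  40.92] fx 1.75 fy -0.54 18.051369025704094 13.125 [-1.800e+02 -5.000e-02  9.544e+01]
```

send_rows(
  plan=[
    {"travel":[0,0.4,0],"delta_rot":[0,0,0],"fingers":1},
    {"travel":[0,0,0],"delta_rot":[0,0,0],"fingers":1},
  ],
)

```text
clock: 13.42
eef_pos: [533.7, -75.7, 40.9]
eef_rot: [-3.141, -0.001, 1.666]
wrist_force: [0.2, -0.4, -0.9]
finger_gap: 17.8
```

```bash
python3 fs.py
```

```text
F [-0.2  -0.11 -0.25 -0.06  0.15 -0.01] std 0.43 F_fx 0.09 F_fy -0.21 pos [533.72 -75.67  40.92] fx 1.86 fy -0.16 18.19290459323295 13.575 [-1.7999e+02 -4.0000e-02  9.5440e+01]
```

send_rows(
  plan=[
    {"travel":[0,0.4,0],"delta_rot":[0,0,0],"fingers":1},
    {"travel":[0,0,0],"delta_rot":[0,0,0],"fingers":1},
  ],
)

```text
clock: 13.88
eef_pos: [533.9, -75.6, 40.9]
eef_rot: [-3.141, -0.001, 1.666]
wrist_force: [-3.0, -0.6, 2.0]
finger_gap: 18.1
```

```bash
python3 fs.py
```

```text
F [-3.24 -0.87  2.18 -0.22  0.69  0.01] std 0.59 F_fx 0.56 F_fy -3.31 pos [533.93 -75.63  40.92] fx 1.85 fy 0.06 17.937056718306945 14.025 [-1.7997e+02 -5.0000e-02  9.5440e+01]
```

send_rows(
  plan=[
    {"travel":[0,0.3,0],"delta_rot":[0,0,0],"fingers":1},
    {"travel":[0,0,0],"delta_rot":[0,0,0],"fingers":1},
  ],
)

```text
clock: 14.32
eef_pos: [534.0, -75.6, 40.9]
eef_rot: [-3.14, -0.001, 1.666]
wrist_force: [-6.1, -0.7, 3.5]
finger_gap: 18.1
```

```bash
python3 fs.py
```

```text
F [-6.1  -0.81  3.59 -0.28  1.23  0.  ] std 0.61 F_fx 0.22 F_fy -6.15 pos [534.03 -75.61  40.9 ] fx 1.84 fy 0.15 17.67841631698953 14.475 [-1.7993e+02 -5.0000e-02  9.5440e+01]
```

send_rows(
  plan=[
    {"travel":[0.6,-0.35,0],"delta_rot":[0,0,0],"fingers":1},
    {"travel":[0.6,0,0],"delta_rot":[0,0,0],"fingers":1},
    {"travel":[0.4,0,0],"delta_rot":[0,0,0],"fingers":1},
    {"travel":[0,0,0],"delta_rot":[0,0,0],"fingers":1},
  ],
)

```text
clock: 15.02
eef_pos: [533.9, -74.2, 40.9]
eef_rot: [-3.141, -0.0, 1.666]
wrist_force: [-2.4, -3.4, 1.7]
finger_gap: 18.1
```

```bash
python3 fs.py
```

```text
F [-3.1  -3.76  1.16 -0.81  0.71 -0.01] std 0.61 F_fx 3.45 F_fy -3.45 pos [533.88 -74.24  40.91] fx 0.45 fy 0.14 17.980072354267996 15.175 [-1.7999e+02 -3.0000e-02  9.5440e+01]
```

send_rows(
  plan=[
    {"travel":[0.3,0,0],"delta_rot":[0,0,0],"fingers":1},
    {"travel":[0,0,0],"delta_rot":[0,0,0],"fingers":1},
  ],
)

```text
clock: 15.48
eef_pos: [533.9, -74.0, 40.9]
eef_rot: [-3.141, -0.0, 1.666]
wrist_force: [-3.6, -4.3, 1.6]
finger_gap: 17.6
```

```bash
python3 fs.py
```

```text
F [-3.05 -4.12  1.32 -0.85  0.71 -0.03] std 0.78 F_fx 3.8 F_fy -3.43 pos [533.85 -73.96  40.91] fx 0.17 fy 0.14 18.187325063541884 15.625 [-1.7998e+02 -3.0000e-02  9.5440e+01]
```

send_rows(
  plan=[
    {"travel":[0.4,0,0],"delta_rot":[0,0,0],"fingers":1},
    {"travel":[0,0,0],"delta_rot":[0,0,0],"fingers":1},
  ],
)

```text
clock: 15.92
eef_pos: [533.8, -73.6, 40.9]
eef_rot: [-3.141, -0.0, 1.666]
wrist_force: [-4.0, -3.2, 1.9]
finger_gap: 18.0
```

```bash
python3 fs.py
```

```text
F [-3.72 -3.24  1.41 -0.84  0.7  -0.  ] std 0.28 F_fx 2.87 F_fy -4.01 pos [533.83 -73.54  40.92] fx -0.24 fy 0.15 18.047962791185768 16.075 [-1.7999e+02 -3.0000e-02  9.5440e+01]
```

send_rows(
  plan=[
    {"travel":[0.3,0,0],"delta_rot":[0,0,0],"fingers":1},
    {"travel":[0,0,0],"delta_rot":[0,0,0],"fingers":1},
  ],
)

```text
clock: 16.38
eef_pos: [533.8, -73.3, 40.9]
eef_rot: [-3.141, -0.0, 1.666]
wrist_force: [-2.2, -4.0, 2.7]
finger_gap: 17.9
```

```bash
python3 fs.py
```

```text
F [-2.61 -4.3   1.71 -0.89  0.67 -0.03] std 0.61 F_fx 4.03 F_fy -3.01 pos [533.8  -73.28  40.93] fx -0.51 fy 0.15 18.035410285279532 16.525 [-1.7998e+02 -2.0000e-02  9.5440e+01]
```

send_rows(
  plan=[
    {"travel":[0,-0.25,0],"delta_rot":[0,0,0],"fingers":1},
    {"travel":[0.2,0,0],"delta_rot":[0,0,0],"fingers":1},
    {"travel":[0.2,0,0],"delta_rot":[0,0,0],"fingers":1},
    {"travel":[0,0,0],"delta_rot":[0,0,0],"fingers":1},
  ],
  grip_force=10,
)

```text
clock: 17.08
eef_pos: [533.7, -73.0, 41.0]
eef_rot: [3.141, -0.0, 1.666]
wrist_force: [-1.2, -5.0, 0.2]
finger_gap: 18.3
```

```bash
python3 fs.py
```

```text
F [-1.49 -5.69  0.28 -1.29  0.28 -0.  ] std 0.47 F_fx 5.52 F_fy -2.03 pos [533.71 -72.99  40.99] fx -0.81 fy 0.09 17.48567733893532 17.225 [ 1.7998e+02 -1.0000e-02  9.5440e+01]
```

send_rows(
  plan=[
    {"travel":[0,0.3,0],"delta_rot":[0,0,0],"fingers":1},
    {"travel":[0,0,0],"delta_rot":[0,0,0],"fingers":1},
  ],
)

```text
clock: 17.52
eef_pos: [533.8, -73.0, 40.9]
eef_rot: [-3.141, -0.0, 1.666]
wrist_force: [-2.7, -7.5, 1.3]
finger_gap: 18.4
```

```bash
python3 fs.py
```

```text
F [-2.9  -6.69  0.88 -1.36  0.66  0.01] std 0.54 F_fx 6.38 F_fy -3.53 pos [533.77 -72.98  40.96] fx -0.81 fy 0.15 17.872832187015355 17.675 [-1.7998e+02 -1.0000e-02  9.5440e+01]
```

send_rows(
  plan=[
    {"travel":[0,0,0],"delta_rot":[0,0,0],"fingers":0.5},
    {"travel":[0,0,0],"delta_rot":[0,0,0],"fingers":0.2},
    {"travel":[0,0,0],"delta_rot":[0,0,0],"fingers":0.2},
    {"travel":[0,0,-20],"delta_rot":[0,0,0],"fingers":0.2},
    {"travel":[0,0,-40],"delta_rot":[0,0,0],"fingers":0.2},
    {"travel":[-20,0,-50],"delta_rot":[0,0,0],"fingers":0.2},
    {"travel":[-25,0,0],"delta_rot":[0,0,0],"fingers":0.2},
    {"travel":[0,0,0],"delta_rot":[0,0,0],"fingers":0.2},
    {"travel":[0,0,0],"delta_rot":[0,0,0],"fingers":0.2},
  ],
)

```text
clock: 18.85
eef_pos: [537.8, -116.9, 150.3]
eef_rot: [-3.14, -0.001, 1.666]
wrist_force: [0.4, 0.2, -0.1]
finger_gap: 37.9
```

```bash
python3 - <<'E'
from h import *
c=shot('wrist'); save(c,'w4.png'); P=cloud(c); go([0,0,0])
m=(abs(P[...,2]-31)<4)&(np.hypot(P[...,0]-533.7,P[...,1]+73.8)<40); t=P[m]; r=cv2.minAreaRect(t[:,:2].astype(np.float32)); print(r,t[:,2].mean(),t[:,2].std())
uv=proj(c,[533.7,-73.8,31]).astype(int); print(uv)
a=c['color'][uv[1]-75:uv[1]+75,uv[0]-100:uv[0]+100,::-1]; cv2.imwrite('pics/w4c.png',cv2.resize(a,None,fx=4,fy=4,interpolation=2))
x=t-t.mean(0); A=np.c_[x[:,:2],np.ones(len(x))]; print('tilt deg',np.degrees(np.linalg.lstsq(A,x[:,2],rcond=None)[0][:2]))
E
```

```text
travel [ 167.2 -524.1  151.2] pose [ 537.8 -116.7  150.3] [-1.7993e+02 -8.0000e-02  9.5460e+01]
((533.4511108398438, -73.58819580078125), (17.881622314453125, 44.710838317871094), 5.965479373931885) 31.265407915996168 0.771825193612526
[310 177]
tilt deg [ 0.30366924 -0.27234697]
```

View pics/w4c.png

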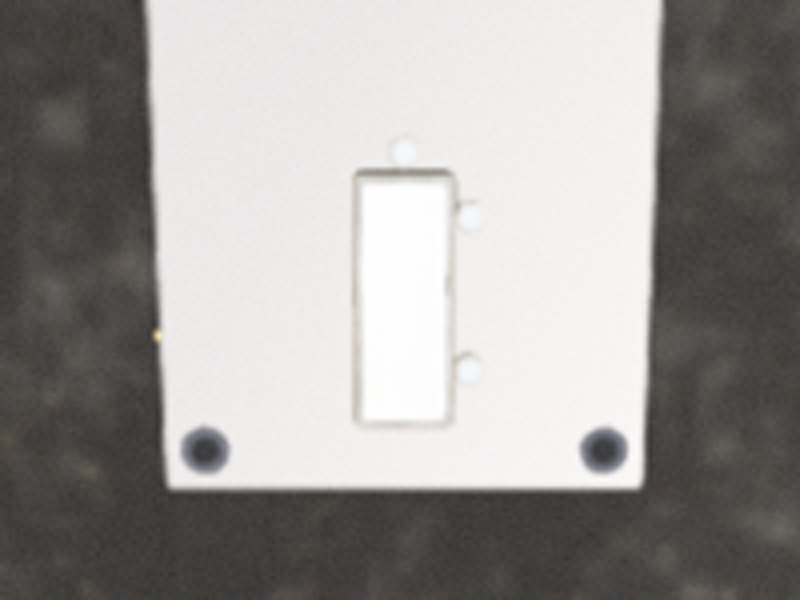

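```bash
python3 - <<'E'
from h import *
go([524.9,17.7,171],95.5)
c=shot('wrist')
c=shot('side'); print([(w(c,d['at']).round(1),d['confidence']) for d in tip_of('press_point','side')],[(w(c,d['at']).round(1)) for d in tip_of('handle_pivot','side')])
P=cloud(c); m=(P[...,2]>125)&(abs(P[...,0]-518)<25)&(P[...,1]>25)&(P[...,1]<120)
t=P[m]; print(len(t)); 
for z in range(125,185,8):
    q=t[abs(t[:,2]-z)<4]; print(z,len(q),q.mean(0).round(1) if len(q) else '')
E
```

```text
travel [ 1.351e+02 -1.000e-01 -2.050e+01] pose [ 537.8 -116.7  150.3] [-1.7993e+02 -8.0000e-02  9.5460e+01]
rotvec [-0.07 -0.08 -0.04]
[(array([519.5,  64.6, 150.1]), 0.52)] []
90
125 10 [520.4  56.4 127.2]
133 15 [520.5  61.8 132.4]
141 17 [520.7  58.2 141. ]
149 16 [520.7  55.4 148.4]
157 1 [522.2  49.4 154.6]
165 7 [517.5  50.7 167.5]
173 24 [521.1  49.3 172.6]
181 0
```

send_rows(
  plan=[
    {"travel":[0,0,-50],"delta_rot":[0,0,0],"fingers":1},
    {"travel":[45,0,0],"delta_rot":[0,0,0],"fingers":1},
    {"travel":[45,0,0],"delta_rot":[0,0,0],"fingers":1},
    {"travel":[45,0,0],"delta_rot":[0,0,0],"fingers":1},
    {"travel":[0,0,0],"delta_rot":[0,0,0],"fingers":1},
    {"travel":[0,0,20],"delta_rot":[0,0,0],"fingers":1},
    {"travel":[0,0,10],"delta_rot":[0,0,0],"fingers":1},
    {"travel":[0,0,0],"delta_rot":[0,0,0],"fingers":1},
    {"travel":[0,0,0],"delta_rot":[0,0,0],"fingers":1},
  ],
)

```text
clock: 20.23
eef_pos: [525.6, 16.6, 171.5]
eef_rot: [3.141, -0.001, 1.665]
wrist_force: [0.6, -0.4, 0.6]
finger_gap: 0.4
```

```bash
python3 fs.py; python3 - <<'E'
from h import *
c=shot('side'); a=c['color'][150:350,220:460,::-1]; cv2.imwrite('pics/s2.png',cv2.resize(a,None,fx=2.5,fy=2.5,interpolation=2))
E
```

```text
F [ 0.14 -0.33  0.3  -0.05  0.06  0.01] std 0.54 F_fx 0.34 F_fy 0.11 pos [525.57  16.69 171.55] fx -90.85 fy 0.58 -0.09340071690467028 20.375 [ 1.7997e+02 -4.0000e-02  9.5430e+01]
```

View pics/s2.png

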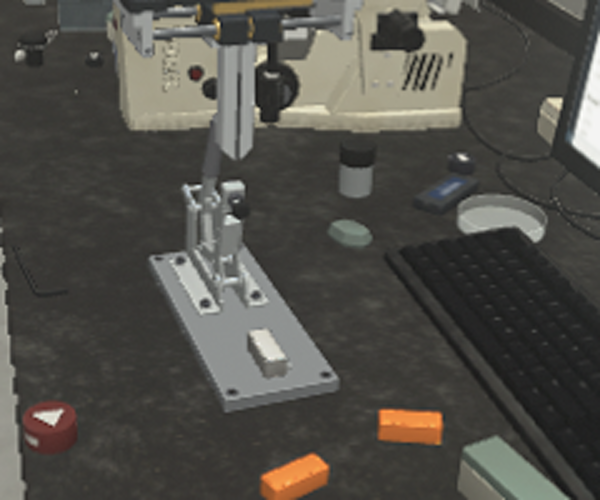

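send_rows(
  plan=[
    {"travel":[8,0,0],"delta_rot":[0,0,0],"fingers":1},
    {"travel":[5,0,0],"delta_rot":[0,0,0],"fingers":1},
    {"travel":[5,0,0],"delta_rot":[0,0,0],"fingers":1},
    {"travel":[5,0,0],"delta_rot":[0,0,0],"fingers":1},
    {"travel":[5,0,0],"delta_rot":[0,0,0],"fingers":1},
    {"travel":[5,0,0],"delta_rot":[0,0,0],"fingers":1},
    {"travel":[5,0,0],"delta_rot":[0,0,0],"fingers":1},
    {"travel":[5,0,0],"delta_rot":[0,0,0],"fingers":1},
    {"travel":[5,0,0],"delta_rot":[0,0,0],"fingers":1},
    {"travel":[5,0,0],"delta_rot":[0,0,0],"fingers":1},
    {"travel":[5,0,0],"delta_rot":[0,0,0],"fingers":1},
    {"travel":[0,0,0],"delta_rot":[0,0,0],"fingers":1},
  ],
)

```text
clock: 21.98
eef_pos: [519.8, 75.0, 171.0]
eef_rot: [-3.141, -0.001, 1.666]
wrist_force: [-0.5, -0.3, -0.2]
finger_gap: 0.5
```

```bash
cat > hd.py <<'E'
from h import *
for n in ('side','scene'):
    c=shot(n)
    for o in ('press_point','handle_grip'): print(n,o,[(w(c,d['at']).round(1),round(d['confidence'],2)) for d in tip_of(o,n)])
    print('pad',[(w(c,d['at']).round(1),round(d['confidence'],2)) for d in tip_of('pad',n)])
E
python3 fs.py; python3 hd.py
```

```text
F [ 0.23 -0.1   0.28 -0.08  0.06  0.01] std 0.86 F_fx 0.12 F_fy 0.22 pos [519.81  74.71 171.05] fx -149.15 fy 0.41 0.49004193747491787 22.125 [-1.7999e+02 -5.0000e-02  9.5440e+01]
side press_point [(array([513.1, 130.3, 143.8]), 0.58), (array([529.8, -62.1,  30.7]), 0.3)]
side handle_grip [(array([512.1, 115.5, 110.9]), 0.69), (array([ 5.248e+02,  8.300e+00, -4.000e-01]), 0.17)]
pad [(array([531.2, -59.4,  32.8]), 0.54)]
scene press_point [(array([511.5, 129.9, 144.5]), 0.78)]
scene handle_grip [(array([516. , 113.7, 108.2]), 0.51)]
pad [(array([531.4, -65.5,  34.3]), 0.48)]
```

send_rows(
  plan=[
    {"travel":[8,0,1],"delta_rot":[0,0,0],"fingers":1},
    {"travel":[8,0,1],"delta_rot":[0,0,0],"fingers":1},
    {"travel":[8,0,1],"delta_rot":[0,0,0],"fingers":1},
    {"travel":[5,0,0.5],"delta_rot":[0,0,0],"fingers":1},
    {"travel":[3,0,0.5],"delta_rot":[0,0,0],"fingers":1},
    {"travel":[3,0,1],"delta_rot":[0,0,0],"fingers":1},
    {"travel":[0,0,0],"delta_rot":[0,0,0],"fingers":1},
  ],
)

```text
clock: 23.45
eef_pos: [516.5, 109.6, 166.0]
eef_rot: [-3.141, -0.001, 1.666]
wrist_force: [-0.4, -0.6, 0.4]
finger_gap: 0.2
```

```bash
python3 fs.py; python3 hd.py
```

```text
F [-0.3  -0.14  0.09 -0.07  0.05 -0.01] std 0.37 F_fx 0.11 F_fy -0.31 pos [516.51 109.44 166.06] fx -184.04 fy 0.45 0.7266046185933656 23.6 [-1.7999e+02 -5.0000e-02  9.5430e+01]
side press_point [(array([513.6, 130.5, 149.3]), 0.44)]
side handle_grip [(array([513.1, 111. , 111.9]), 0.62)]
pad [(array([530.7, -61.8,  31.7]), 0.57)]
scene press_point [(array([511.5, 130.7, 146.8]), 0.56)]
scene handle_grip [(array([513.3, 114.8, 108.5]), 0.64), (array([534.9, -65.5,  35.5]), 0.51), (array([510.1, 131. , 150.9]), 0.38)]
pad [(array([530.6,   4. ,  -1.3]), 0.62), (array([532.8, -65.6,  33.2]), 0.4)]
```

send_rows(
  plan=[
    {"travel":[2,0,0.5],"delta_rot":[0,0,0],"fingers":1},
    {"travel":[2,0,1],"delta_rot":[0,0,0],"fingers":1},
    {"travel":[2,0,1],"delta_rot":[0,0,0],"fingers":1},
    {"travel":[2,0,1],"delta_rot":[0,0,0],"fingers":1},
    {"travel":[0,0,0],"delta_rot":[0,0,0],"fingers":1},
  ],
)

```text
clock: 24.68
eef_pos: [515.9, 117.4, 162.9]
eef_rot: [3.141, -0.0, 1.666]
wrist_force: [-0.4, -4.2, 5.9]
finger_gap: 0.5
```

```bash
python3 fs.py
```

```text
F [-0.43 -4.28  5.06 -0.84  0.2   0.01] std 0.63 F_fx 4.22 F_fy -0.84 pos [515.9  117.33 162.89] fx -191.96 fy 0.6 0.4003537062883339 24.825 [ 1.7998e+02 -2.0000e-02  9.5440e+01]
```

send_rows(
  plan=[
    {"travel":[2,0,1],"delta_rot":[0,0,0],"fingers":1},
    {"travel":[2,0,1],"delta_rot":[0,0,0],"fingers":1},
    {"travel":[0,0,0],"delta_rot":[0,0,0],"fingers":1},
  ],
)

```text
clock: 25.25
eef_pos: [515.6, 121.2, 161.1]
eef_rot: [3.141, -0.0, 1.666]
wrist_force: [-1.1, -5.4, 6.5]
finger_gap: 0.5
```

```bash
python3 fs.py
```

```text
F [-1.03 -5.67  6.53 -1.01  0.31  0.01] std 0.53 F_fx 5.55 F_fy -1.57 pos [515.56 121.17 161.06] fx -195.81 fy 0.63 0.23510454865726943 25.4 [ 1.7997e+02 -1.0000e-02  9.5440e+01]
```

send_rows(
  plan=[
    {"travel":[2,0,0.7],"delta_rot":[0,0,0],"fingers":1},
    {"travel":[2,0,0.8],"delta_rot":[0,0,0],"fingers":1},
    {"travel":[0,0,0],"delta_rot":[0,0,0],"fingers":1},
  ],
)

```text
clock: 25.82
eef_pos: [515.1, 125.1, 159.3]
eef_rot: [3.141, 0.0, 1.666]
wrist_force: [-0.5, -5.4, 3.3]
finger_gap: 0.8
```

```bash
python3 fs.py
```

```text
F [-0.65 -5.51  3.61 -1.16  0.1  -0.  ] std 0.53 F_fx 5.43 F_fy -1.17 pos [515.11 125.03 159.25] fx -199.7 fy 0.56 0.4300273634230028 25.975 [180.     0.    95.43]
```

send_rows(
  plan=[
    {"travel":[2,0,0.8],"delta_rot":[0,0,0],"fingers":1},
    {"travel":[2,0,0.8],"delta_rot":[0,0,0],"fingers":1},
    {"travel":[0,0,0],"delta_rot":[0,0,0],"fingers":1},
  ],
)

```text
clock: 26.4
eef_pos: [514.6, 129.2, 157.2]
eef_rot: [-3.141, -0.0, 1.666]
wrist_force: [0.5, -4.3, -0.3]
finger_gap: 0.7
```

```bash
python3 fs.py; python3 hd.py
```

```text
F [ 0.85 -4.56  0.2  -0.95 -0.13 -0.01] std 0.6 F_fx 4.62 F_fy 0.41 pos [514.58 129.22 157.31] fx -203.92 fy 0.42 0.7466865302024367 26.55 [-1.7998e+02 -3.0000e-02  9.5440e+01]
side press_point [(array([510.9, 144.2, 138.2]), 0.55)]
side handle_grip [(array([510.5, 145. , 136.7]), 0.54), (array([514.3, 119.8, 106.7]), 0.49)]
pad [(array([513. , 145.7, 137.5]), 0.71), (array([531.3, -61.2,  31.2]), 0.45)]
scene press_point [(array([510. , 147.7, 137.8]), 0.66)]
scene handle_grip [(array([512.5, 122.1, 103. ]), 0.58)]
pad [(array([533.4, -63.9,  33.9]), 0.47)]
```

send_rows(
  plan=[
    {"travel":[1,0,0.4],"delta_rot":[0,0,0],"fingers":1},
    {"travel":[1,0,0.4],"delta_rot":[0,0,0],"fingers":1},
    {"travel":[0,0,0],"delta_rot":[0,0,0],"fingers":1},
  ],
)

```text
clock: 27.38
eef_pos: [514.4, 131.8, 156.7]
eef_rot: [-3.141, -0.001, 1.666]
wrist_force: [0.3, -0.8, 1.0]
finger_gap: 0.6
```

```bash
python3 fs.py
```

```text
F [ 0.21 -0.53  0.66 -0.17  0.06  0.01] std 0.33 F_fx 0.54 F_fy 0.16 pos [514.39 131.7  156.72] fx -206.4 fy 0.47 0.2543842933875413 27.525 [-1.7999e+02 -7.0000e-02  9.5450e+01]
```

send_rows(
  plan=[
    {"travel":[1,0,0.4],"delta_rot":[0,0,0],"fingers":1},
    {"travel":[0,0,0],"delta_rot":[0,0,0],"fingers":1},
  ],
)

```text
clock: 27.82
eef_pos: [514.3, 132.5, 156.3]
eef_rot: [-3.141, -0.001, 1.666]
wrist_force: [0.6, 0.6, 0.2]
finger_gap: 0.7
```

```bash
python3 fs.py;python3 hd.py
```

```text
F [ 0.27 -0.03 -0.08 -0.03  0.04 -0.02] std 0.78 F_fx 0.06 F_fy 0.27 pos [514.3  132.48 156.29] fx -207.19 fy 0.46 0.19262481745393295 27.975 [-1.7999e+02 -5.0000e-02  9.5440e+01]
side press_point [(array([509.9, 151.1, 134. ]), 0.67)]
side handle_grip [(array([513.3, 123.5, 105.5]), 0.5)]
pad []
scene press_point [(array([511.5, 150.5, 133.1]), 0.72)]
scene handle_grip [(array([514.3, 122.4, 100.2]), 0.62)]
pad [(array([532.8, -63.5,  34. ]), 0.37)]
```

send_rows(
  plan=[
    {"travel":[-5,0,-3],"delta_rot":[0,0,0],"fingers":1},
    {"travel":[-10,0,-20],"delta_rot":[0,0,0],"fingers":1},
    {"travel":[-10,0,-40],"delta_rot":[0,0,0],"fingers":1},
    {"travel":[-40,0,-40],"delta_rot":[0,0,0],"fingers":1},
    {"travel":[-55,0,0],"delta_rot":[0,0,0],"fingers":1},
    {"travel":[-55,0,0],"delta_rot":[0,0,0],"fingers":1},
    {"travel":[-55,0,0],"delta_rot":[0,0,0],"fingers":1},
    {"travel":[0,0,0],"delta_rot":[0,0,0],"fingers":1},
    {"travel":[0,0,0],"delta_rot":[0,0,0],"fingers":1},
  ],
)

```text
clock: 29.55
eef_pos: [536.0, -96.6, 259.2]
eef_rot: [-3.141, -0.001, 1.665]
wrist_force: [0.2, 0.3, 0.9]
finger_gap: 0.5
```

```bash
python3 hd.py; python3 fs.py; python3 - <<'E'
from h import *
c=shot('wrist'); P=cloud(c); m=(abs(P[...,2]-31)<4)&(np.hypot(P[...,0]-533.7,P[...,1]+73.8)<40); t=P[m]; print(cv2.minAreaRect(t[:,:2].astype(np.float32)),t[:,2].mean())
uv=proj(c,[533.7,-73.8,31]).astype(int); a=c['color'][max(0,uv[1]-90):uv[1]+60,uv[0]-100:uv[0]+100,::-1]; a=cv2.resize(a,(600,450))
c=shot('side'); b=cv2.resize(c['color'][150:420,200:440,::-1],(400,450)); cv2.imwrite('pics/f.png',cv2.resize(np.hstack([a,b]),(800,360)))
E
```

```text
side press_point [(array([512.3, 148.5, 133. ]), 0.6), (array([526.1,   4.8,  -1.5]), 0.52)]
side handle_grip [(array([516.7, 122.1, 109.2]), 0.68), (array([ 363.4, -114.4,    2. ]), 0.18)]
pad [(array([534.3, -61.4,  30.1]), 0.58)]
scene press_point [(array([509. , 147.8, 133.6]), 0.5)]
scene handle_grip [(array([515.8, 124.8, 103.4]), 0.49)]
pad [(array([530.2, -63.5,  35.1]), 0.57), (array([531.5,   5.6,  -0.8]), 0.19)]
F [-0.01 -0.11  0.27 -0.07  0.07  0.03] std 0.3 F_fx 0.11 F_fy -0.02 pos [536.18 -96.37 259.16] fx 22.71 fy 0.31 0.5322150614494734 30.1 [-1.7999e+02 -5.0000e-02  9.5450e+01]
((535.1710205078125, -85.98115539550781), (16.94194793701172, 19.12655258178711), 5.70282506942749) 31.383313903769007
```

View pics/f.png

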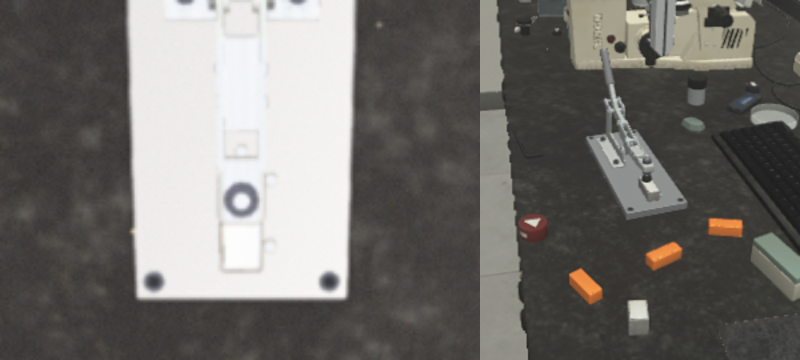

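```bash
python3 -c "
from cell import manip; print(manip.sign_off())"
```

```text
the job is handed in; nothing more can be done
None
```

The long cast-iron coupon is clamped in the fixture, sawn face up, and the job is handed in at about 30 s of the 64 s allowed. No verdict was reported.

- **Seating:** I picked the grey bar, laid it on the plate and pressed it into the pin corner with a 6–10 N grip. Just before release the load was about 3.5 N on the side pins and 6.4 N on the end pin. The side-pin force peaked at about 6 N in the readings, and the moment about the vertical was near zero.
- **Clamping:** I pushed the handle back with the fingers closed. The highest force I read was about 9 N. It dropped to zero past the dead point and I stopped pushing there.
- **Last checks:** With the arm clear, the press point read 133–134 mm above the worktop, which matches the stop. The pad sat on the coupon, and the coupon was in line with its pins within about 0.7 mm. The block, mount and orange look-alikes were where they started in the last picture, and I touched none of the loose things.
- **Disagreements:**
    - Before clamping, the depth camera gave the coupon's angle about 0.4° off the fixture's. That is within noise, and the picture showed it on all three pins.
    - The pad and grip networks gave a few stray low-confidence positions, which I ignored.
    - I did not measure the pad's holding force.

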